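Slide the canister lid out over the edge of the coffee stand

ROBOT

A 7-joint arm with a two-finger parallel gripper is mounted at the origin on the work surface. World frame = base frame: x ahead of the robot, y to its left, z up, the work surface at z = 0. Lengths are in m, angles in rad, forces in N, time in s.
With the tool pointing down it reaches from about 0.4 to 0.875 m from the base axis. Payload 19.3 kg.
Tool frame: the origin (TCP) lies between the finger pads; the fingertips stand bot.tcp_to_tips ahead of it and the grasp point (between the pads) is the TCP (bot.tcp_to_tips is the distance from the TCP to the fingertips, in m); z points along the fingers, y is the line along which they close (so a half turn about z gives the same grasp; the last joint's range is limited). The gripper opens to 85 mm and grips with 20 to 120 N. Pads are 22 mm wide; open, the fingers measure 114 mm over their backs; the gripper's body (76 mm by 85 mm) begins 54 mm behind the grasp point. The pads swing forward as they close: fully open they stand 13 mm farther back than shut.
Start: joints at [1.155, 0.521, -0.036, 1.599, 0.021, 1.021, -0.113], TCP at [0.212, -0.588, 0.25] pointing down, gripper open.
Joint ranges: [-2.91, 2.91], [-0.3, 2.13], [-1.5, 1.42], [0.17, 2.43], [-1.26, 4.41], [0.16, 1.93], [-2.52, 2.52]. Speed limits (rad/s): [1.89, 1.89, 2.39, 2.39, 3.01, 3.01, 3.01].

INTERFACE

Orientations are given as [roll, pitch, yaw] about the fixed x, y, z axes, in that order (R = Rz(yaw) Ry(pitch) Rx(roll)).
In Python, from workcell import telemetry, grab_frame, bot gives the robot as it stands. The module is installed in compiled form; this text tells all that it offers.
- The arm moves only by the shell command python3 -m crank 'ROWS' [FORCE]. ROWS is text: rows parted by semicolons, each of 7 numbers parted by spaces: the finger opening in m, from 0 to 0.0854, then the shift along the tool's x, y, z in m, then the turn, a rotation vector about the tool's x, y, z in degrees. A call has exactly 8 rows; each row shifts and turns the commanded pose from where the row before left it, along the tool's axes as they then stand; what a row does not reach is not made up. A row lasts 1/12 s, in which the tool goes at most 41.7 mm and 7.16 degrees, less where a joint would pass 70% of its speed; a pose out of reach is approached as far as the arm can. A call with a gripper value outside its range is refused whole. The fingers move at their own pace and stop on an object; FORCE is the grip in N (left out, the last holds). Time passes only in rows, so rows that do not move let the fingers close, or fill a call up. It gives the time, the measured TCP pose, the force, the opening and the grip force at its end, in the units of the state.
- telemetry.observe(): the state, without advancing time (a new reading comes with each control period).
- grab_frame(name): name is "side" or "top" or "wrist"; returns a dict with "pixels" (420x560x3 uint8, red, green, blue), "depth" (420x560 float32, m along the optical axis (not along the pixel's ray), 0 where there is no reading), "vertical_fov" (degrees; the focal length in pixels is half the picture's height over the tangent of half this angle, whatever the lens; pixels are square), "cx", "cy" (the principal point, pixels), "R" (3x3) and "t" (3): a world point X has camera coordinates R X + t; the wrist camera has in their place "hand_eye" (4x4, takes a point from camera to tool coordinates, whose origin is the TCP and whose axes are the flange's). Camera axes: x right, y down, z forward; pixel columns grow to the right and rows downward; lengths in m; the calibration is good to about 2 mm. The wrist camera is an equidistant fisheye: a pixel r from the principal point sees the ray r / f radians off the axis. A picture is of the moment at which its call begins: read the wrist's pose just before it.
- bot.job_done(): hands the job in; it is judged then, once.
The state is a dict: "clock": time; "qpos": joint angles; "qd": joint speeds; "joint_efforts": joint torques, N m; "position": TCP position; "tool_rot": TCP orientation; "force": force on the tool from outside, world axes, zero at the start; "moment": the same for the moment, N m; "grip_width": finger opening in m; "finger_force": force on a finger pad.
Only numpy, scipy, OpenCV 4.12 (cv2) and the standard library are available. Lean on these libraries where they do the work, as an engineer would, in place of code of your own. Each camera call takes 0.05 s, during which the arm holds its last target. There are 200 camera calls.

TASK

The canister's flat white lid lies askew on top of the low wooden coffee stand. Without picking it up, push it with the fingertips across the stand towards the long edge that faces away from the robot, until just the orange band along its clip side sticks out past that edge, evenly along the whole band, with the white part still flat on the stand, so that someone can get a thumb under it. Leave the steel cup, the ceramic jebena stand, the open canister and the spatula where they are.

Things in the scene. Friction and masses are not known exactly. Their poses are not given: they have to be found in the camera images.
- stand_edge (a point): Midpoint of the far (away from the robot) long top edge of the fixed low wooden stand, 260 mm deep, 500 mm wide, its flat top 70 mm above the bench. Axes: x level, out over the edge at right angles to it; y along the edge, to the left as the robot sees it; z up. The top spans x -260 to 0, y -250 to 250 mm at z = 0. Beyond the edge it is open down to the bench.
- lid_center (a point): Centre (half-way up) of the loose flat rigid plastic lid, about 0.14 kg: 110 mm along its x, 150 mm along its y, 8 mm thick. Its x axis points to its clip side, along which an orange band 30 mm wide (x 25 to 55 mm) runs the whole 150 mm, with a thin grey clip on it; at the start x is within 0.45 rad of the edge's x. It slides by friction and stops when no longer pushed.
- lid_band_left (a point): The left end of the lid's outer orange side (lid x = 55 mm, y = 75 mm), half-way up the lid.
- lid_band_right (a point): The right end of the lid's outer orange side (lid x = 55 mm, y = -75 mm), half-way up the lid.
- cup: Loose stainless cup, 72 mm across, 75 mm high, standing on the stand near its left or right end; origin at the centre of its underside. Leave alone.
- jebena_stand: Loose pale ceramic ring (stand for a coffee pot), 96 mm across, 35 mm high, on the stand near the other end; origin at the centre of its underside. Leave alone.
- canister: Loose open rectangular pale plastic canister without its lid, 104 by 144 mm, 130 mm high, on the bench to the left of the stand; origin at the centre of its underside. Leave alone.
- spatula: Loose hard silicone spatula, 250 mm long, lying on the bench to the right of the stand; its length runs along its x. Leave alone.
Mind the look-alikes: they are no part of the job. Of the things that look like the part that bears lid_center, the middle-sized one is meant.

How it is judged:
On the way:
1. the fingers push the lid's orange side out past the edge (contact force between the fingers and lid above 0.05 N and x of lid_center in the frame of stand_edge above -0.053 m), for 0.05 s.
At the end, for the whole second after the job is handed in: Both ends of the lid's outer orange side lie 22 to 38 mm (30 mm wanted) beyond the stand's far edge, the lid lies flat and at rest on the stand (x of lid_band_left in the frame of stand_edge between 0.022 and 0.038 m and x of lid_band_right in the frame of stand_edge between 0.022 and 0.038 m and y of lid_band_left in the frame of stand_edge below 0.25 m and y of lid_band_right in the frame of stand_edge above -0.25 m and z of lid_center in the frame of stand_edge between 0 and 0.008 m and angle between lid_center's own z axis and vertical below 0.05 rad and linear speed of lid below 0.01 m/s); the robot touches nothing.
It fails at once if the lid is lifted, tipped up or knocked off the stand (z of lid_center in the frame of stand_edge above 0.02 m or z of lid_center in the frame of stand_edge below -0.015 m or angle between lid_center's own z axis and vertical above 0.25 rad).
It fails at once if the cup, jebena stand, canister or spatula is moved by more than 15 mm or tipped (distance of any of cup, jebena_stand, canister, spatula from where it was at the start of the episode above 0.015 m or angle between any of cup, canister's own z axis and vertical above 0.3 rad).
It also fails if it takes over 38 s, if anything falls off the work surface, if the arm or the gripper's body presses on something with over 40 N, if the wrist force passes 120 N, or if a joint passes its speed limit or range.

## Working session

There is one attempt and no reset: what is moved stays moved. The work goes in short steps, Python scripts to look and compute and a shell command to move; the robot and the scene stay as the last step left them, time stands still between calls to the robot, and variables do not carry over. Pictures are saved under pics/ and viewed, at most 10 in all, crops included, and the job is handed in when it is done.

```bash
mkdir -p pics
cat > h.py <<'E'
import numpy as np, cv2
from workcell import telemetry, grab_frame, bot
def save(f,n): cv2.imwrite('pics/'+n,f["pixels"][:,:,::-1])
def foc(f): return f["pixels"].shape[0]/2/np.tan(np.radians(f["vertical_fov"])/2)
def cast(f,uv,z):
    uv=np.atleast_2d(uv).astype(float); k=foc(f)
    d=np.c_[(uv[:,0]-f["cx"])/k,(uv[:,1]-f["cy"])/k,np.ones(len(uv))]@f["R"]
    c=-f["R"].T@f["t"]
    return c+d*((z-c[2])/d[:,2])[:,None]
def cloud(f):
    k=foc(f);v,u=np.indices(f["depth"].shape);D=f["depth"]
    P=np.stack([(u-f["cx"])/k*D,(v-f["cy"])/k*D,D],-1)
    return (P-f["t"])@f["R"]
E
python3 - <<'E'
from h import *
f=grab_frame("top");save(f,"top.png");g=grab_frame("side");save(g,"side.png")
np.savez("top.npz",**f)
s=telemetry.observe();print({k:np.round(s[k],3) for k in s},bot.tcp_to_tips)
print(f["vertical_fov"],f["R"],f["t"],-f["R"].T@f["t"])
E
```

```text
{'clock': np.float64(0.1), 'qpos': array([ 1.155,  0.522, -0.036,  1.6  ,  0.021,  1.021, -0.113]), 'qd': array([ 0.001, -0.001, -0.001, -0.   ,  0.   , -0.   ,  0.   ]), 'joint_efforts': array([ 7.0000e-03, -9.2848e+01,  1.9850e+00, -3.7053e+01,  1.8000e-02,
        5.0000e-03, -0.0000e+00]), 'position': array([ 0.212, -0.588,  0.25 ]), 'tool_rot': array([-3.141,  0.   ,  0.346]), 'force': array([-0.607,  0.856,  0.242]), 'moment': array([-0.017, -0.022, -0.032]), 'finger_force': np.float64(0.0), 'grip_width': np.float64(0.086)} 0.019
44.87100303788604 [[ 2.53855296e-02 -9.99677693e-01  2.92276303e-04]
 [-9.97718455e-01 -2.53540711e-02 -6.25703998e-02]
 [ 6.25576433e-02  1.29677328e-03 -9.98040510e-01]] [-0.00933359  0.47248344  1.49825667] [3.77914976e-01 7.05900402e-04 1.52488706e+00]
```

View pics/top.png

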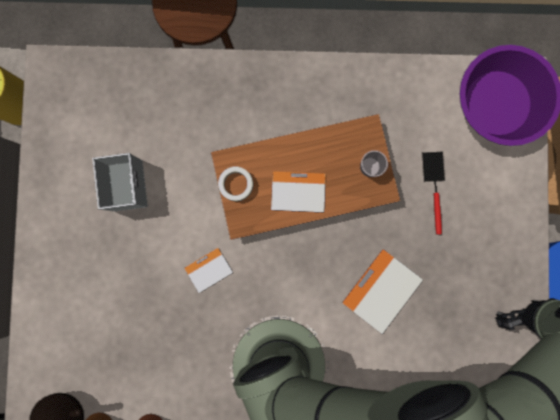

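View pics/side.png

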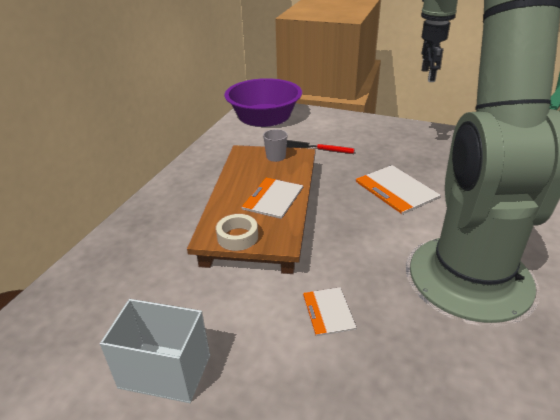

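The top view shows three orange-banded white panels: a small one on the bench at (209,270), a large one on the bench at (383,291), and one on the stand at (298,192). The one on the stand is middle-sized and lies askew there, so it should be the lid. The jebena ring is at (236,184), the cup at (374,164), the canister at (120,182) and the spatula at (436,195). I'll confirm with a crop and measure.

```bash
cat >> h.py <<'E'
def quad(mask):
    c=max(cv2.findContours(mask,cv2.RETR_EXTERNAL,cv2.CHAIN_APPROX_NONE)[0],key=cv2.contourArea)
    return cv2.minAreaRect(c),c
def masks(px):
    hsv=cv2.cvtColor(px,cv2.COLOR_RGB2HSV)
    o=cv2.inRange(hsv,(5,215,180),(16,255,255)); w=cv2.inRange(hsv,(0,0,165),(179,45,255))
    return hsv,o,w
E
python3 - <<'E'
from h import *
f=np.load("top.npz"); f={k:f[k] for k in f}; px=f["pixels"]; hsv,o,w=masks(px)
cv2.imwrite("pics/crop.png",cv2.resize(px[105:335,170:440,::-1],None,fx=2.6,fy=2.6,interpolation=cv2.INTER_CUBIC))
for n,(u0,v0,u1,v1) in dict(stand=(262,162,338,222),small=(180,240,240,300),big=(335,240,430,340)).items():
    for nm,m in (("or",o),("all",o|w)):
        mm=np.zeros_like(m);mm[v0:v1,u0:u1]=m[v0:v1,u0:u1]
        if not mm.any(): print(n,nm,"none");continue
        mm=cv2.morphologyEx(mm,cv2.MORPH_CLOSE,np.ones((5,5)))
        r,c=quad(mm);B=cv2.boxPoints(r);W=cast(f,B,0.078 if n=="stand" else 0.01)
        print(n,nm,B.round(1).tolist(),W[:,:2].round(3).tolist(),np.linalg.norm(np.diff(W[:3],axis=0),axis=1).round(3))
P=cloud(f)
s=(abs(P[...,2]-0.07)<0.012)&(P[...,0]>0.35); s=s.astype(np.uint8)*255; s=cv2.morphologyEx(s,cv2.MORPH_OPEN,np.ones((5,5)))
r,c=quad(s);B=cv2.boxPoints(r);W=cast(f,B,0.07);print("stand",B.round(1).tolist(),W.round(3).tolist(),np.linalg.norm(np.diff(W[:3],axis=0),axis=1))
for u,v in((200,150),(298,192),(330,160),(284,178)):print(u,v,P[v,u].round(3),hsv[v,u])
E
```

```text
stand or none
stand all [[270.8999938964844, 209.1999969482422], [272.1000061035156, 181.8000030517578], [324.20001220703125, 184.10000610351562], [322.8999938964844, 211.60000610351562]] [[0.454, 0.034], [0.532, 0.032], [0.529, -0.117], [0.451, -0.115]] [0.079 0.149]
small or none
small all [[187.10000610351562, 274.5], [222.39999389648438, 254.0], [233.0, 272.20001220703125], [197.6999969482422, 292.70001220703125]] [[0.258, 0.278], [0.321, 0.175], [0.268, 0.142], [0.205, 0.245]] [0.12  0.062]
big or none
big all [[342.1000061035156, 326.29998779296875], [394.1000061035156, 257.3999938964844], [422.6000061035156, 278.8999938964844], [370.6000061035156, 347.79998779296875]] [[0.118, -0.183], [0.324, -0.334], [0.263, -0.419], [0.058, -0.268]] [0.255 0.105]
stand [[209.5, 151.89999389648438], [379.1000061035156, 113.19999694824219], [399.1000061035156, 200.89999389648438], [229.5, 239.60000610351562]] [[0.615, 0.215, 0.07], [0.741, -0.272, 0.07], [0.488, -0.333, 0.07], [0.364, 0.15, 0.07]] [0.50353648 0.26060059]
200 150 [ 0.633  0.255 -0.005] [ 13  33 160]
298 192 [ 0.506 -0.043  0.067] [  0   3 202]
330 160 [ 0.601 -0.133  0.07 ] [ 12 151 152]
284 178 [ 0.545 -0.001  0.073] [ 13 187 196]
```

View pics/crop.png

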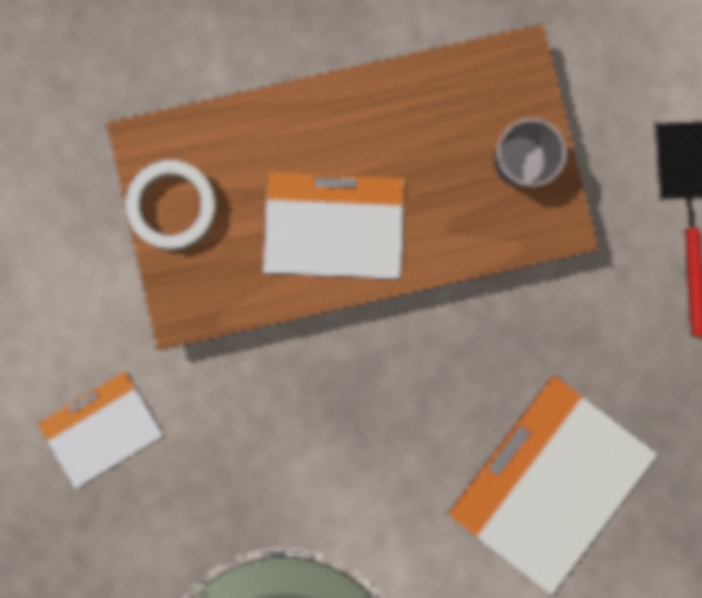

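The crop confirms it: the panel on the stand (crop pixels (265,175) to (403,278)) is 149 mm wide, with an 80 mm white part. The small one is 120 mm and the large one about 250 mm, so the middle-sized one is the right one. Next I'll fit the stand's far edge and plan in its frame.

```bash
cat >> h.py <<'E'
def lineW(f,a,b,edgefn,z):
    """sample rows across segment a->b (pixel), sub-pixel edge by max gradient, fit world line"""
def edge_line(f,a,b,z,half=7,n=80,ch=None):
    px=cv2.GaussianBlur(f["pixels"],(3,3),0).astype(np.float32); a=np.array(a,float);b=np.array(b,float)
    t=(b-a)/np.linalg.norm(b-a); nn=np.array([-t[1],t[0]]); s=np.arange(-half,half+.01,.25)
    pts=[]
    for q in np.linspace(0.05,0.95,n):
        L=a+(b-a)*q+s[:,None]*nn
        v=cv2.remap(px,L[:,0].astype(np.float32)[None],L[:,1].astype(np.float32)[None],cv2.INTER_LINEAR)[0]
        g=np.linalg.norm(v[4:]-v[:-4],axis=1); g=np.where(g>0.6*g.max(),g,0)
        pts.append(a+(b-a)*q+(g*s[2:-2]).sum()/g.sum()*nn)
    W=cast(f,np.array(pts,),z)[:,:2].astype(np.float32)
    vx,vy,x,y=cv2.fitLine(W,cv2.DIST_HUBER,0,0.001,0.001).ravel()
    r=abs((W-[x,y])@[-vy,vx]); return np.array([x,y]),np.array([vx,vy]),np.median(r)
E
python3 - <<'E'
from h import *
f=np.load("top.npz"); f={k:f[k] for k in f}
E={}
for n,a,b,z in (("far",(211.5,152),(379,114.8),.07),("near",(231,239),(399,200.5),.07),("left",(211.5,152),(231,239),.07),("right",(379,115),(399,200.5),.07),
  ("lrear",(271.5,209.6),(323.5,211.5),.078),("lfront",(273,172),(325,174),.078),("lleft",(273,172),(271.5,209),.078),("lright",(325.2,174),(323.8,211),.078)):
    E[n]=edge_line(f,a,b,z,half=4); p,d,r=E[n]; print(n,p.round(4),d.round(4),"ang",np.degrees(np.arctan2(d[1],d[0])).round(2),r.round(4))
def X(a,b):
    s=np.linalg.solve(np.c_[E[a][1],-E[b][1]],E[b][0]-E[a][0]); return E[a][0]+s[0]*E[a][1]
c={k:X(*k) for k in (("far","left"),("far","right"),("near","left"),("near","right"))}
print({k:v.round(4) for k,v in c.items()})
FL,FR,NL,NR=c.values()
print("sizes",np.linalg.norm(FL-FR),np.linalg.norm(NL-NR),np.linalg.norm(FL-NL),np.linalg.norm(FR-NR))
O=(FL+FR)/2; ey=(FL-FR)/np.linalg.norm(FL-FR); ex=np.array([ey[1],-ey[0]]); print("O",O,"yaw",np.arctan2(ex[1],ex[0]))
np.savez("stand.npz",O=O,ex=ex,ey=ey)
for k in (("lfront","lleft"),("lfront","lright"),("lrear","lleft"),("lrear","lright")):
    p=X(*k); print(k,p.round(4),"stand",((p-O)@ex).round(4),((p-O)@ey).round(4))
p=cast(f,[[236,184]],.105)[0,:2];print("jeb",(p-O)@ex,(p-O)@ey)
E
```

```text
far [ 0.6783 -0.0301] [ 0.2483 -0.9687] ang -75.62 0.0002
near [ 0.4342 -0.1205] [ 0.2475 -0.9689] ang -75.67 0.0003
left [0.4755 0.1756] [0.971  0.2391] ang 13.83 0.0017
right [ 0.6358 -0.3001] [0.9742 0.2256] ang 13.04 0.0018
lrear [ 0.4523 -0.0421] [0.0229 0.9997] ang 88.69 0.0003
lfront [ 0.5614 -0.0355] [0.0277 0.9996] ang 88.41 0.0018
lleft [0.5042 0.0331] [ 0.9997 -0.0241] ang -1.38 0.0004
lright [ 0.5212 -0.1167] [ 1.     -0.0068] ang -0.39 0.0002
{('far', 'left'): array([0.6166, 0.2103], dtype=float32), ('far', 'right'): array([ 0.7412, -0.2757], dtype=float32), ('near', 'left'): array([0.3655, 0.1485], dtype=float32), ('near', 'right'): array([ 0.4888, -0.3341], dtype=float32)}
sizes 0.5016627 0.49806905 0.25864026 0.2591008
O [ 0.6789167  -0.03267601] yaw 0.2509117
('lfront', 'lleft') [0.5632 0.0317] stand -0.0961 0.0911
('lfront', 'lright') [ 0.5591 -0.117 ] stand -0.137 -0.0519
('lrear', 'lleft') [0.454  0.0344] stand -0.2012 0.1208
('lrear', 'lright') [ 0.4506 -0.1162] stand -0.242 -0.0243
jeb -0.11221531414379626 0.19959485016378958
```

```bash
python3 -m crank '0.0854 0.03 -0.025 0 0 0 0;0.0854 0.03 -0.025 0 0 0 0;0.0854 0.03 -0.025 0 0 0 0;0.0854 0.03 -0.025 0 0 0 0;0.0854 0.03 -0.025 0 0 0 0;0.0854 0.03 -0.025 0 0 0 0;0.0854 0.03 -0.025 0 0 0 0;0.0854 0.03 -0.025 0 0 0 0'
```

```text
clock: 0.77
position: [0.3703, -0.3167, 0.2503]
tool_rot: [-3.142, 0.0, 0.346]
force: [1.8, -0.6, 0.6]
grip_width: 0.0859
finger_force: 0.0
```

```bash
python3 -m crank '0.0854 0.019 -0.0327 0.012 0 0 0;0.0854 0.019 -0.0327 0.012 0 0 0;0.0854 0.019 -0.0327 0.012 0 0 0;0.0854 0.019 -0.0327 0.012 0 0 0;0.0854 0.019 -0.0327 0.012 0 0 0;0.0854 0.019 -0.0327 0.012 0 0 0;0.0854 0.019 -0.0327 0.012 0 0 0;0.0854 0 0 0 0 0 5.45'; python3 -m crank '0.0854 0 0 0.01 0 0 0;0.0854 0 0 0.01 0 0 0;0.0854 0 0 0.01 0 0 0;0.0854 0 0 0.01 0 0 0;0.0854 0 0 0.01 0 0 0;0.0854 0 0 0.004 0 0 0;0.0854 0 0 0 0 0 0;0.0854 0 0 0 0 0 0'
python3 - <<'E'
from h import *
S=np.load("stand.npz");s=telemetry.observe();p=np.array(s["position"]);d=p[:2]-S["O"];print(p,s["tool_rot"],d@S["ex"],d@S["ey"])
g=grab_frame("side");cv2.imwrite("pics/side2.png",cv2.resize(g["pixels"][110:290,170:400,::-1],None,fx=3,fy=3))
w=grab_frame("wrist");save(w,"wrist.png");print(w["hand_eye"],w["vertical_fov"],w["cx"],w["cy"])
E
```

```text
clock: 1.43
position: [0.4176, -0.0518, 0.1647]
tool_rot: [-3.139, 0.001, 0.26]
force: [0.3, 0.4, 1.2]
grip_width: 0.0852
finger_force: 0.0
clock: 2.1
position: [0.4173, -0.0581, 0.1124]
tool_rot: [-3.141, 0.0, 0.251]
force: [0.2, 1.0, -0.4]
grip_width: 0.0857
finger_force: 0.0
[ 0.41732958 -0.05806267  0.11241309] [-3.14146192e+00  3.65429274e-04  2.50651309e-01] -0.25969906167508117 0.04035701996599516
[[ 5.01428363e-04 -9.65662434e-01 -2.59799563e-01  6.49694291e-02]
 [ 9.99999828e-01  4.05082958e-04  4.24384399e-04  1.83912422e-03]
 [-3.04571696e-04 -2.59799731e-01  9.65662471e-01 -1.22981275e-01]
 [ 0.00000000e+00  0.00000000e+00  0.00000000e+00  1.00000000e+00]] 65.70646984690485 278.4198050403605 214.04865238301855
```

View pics/side2.png

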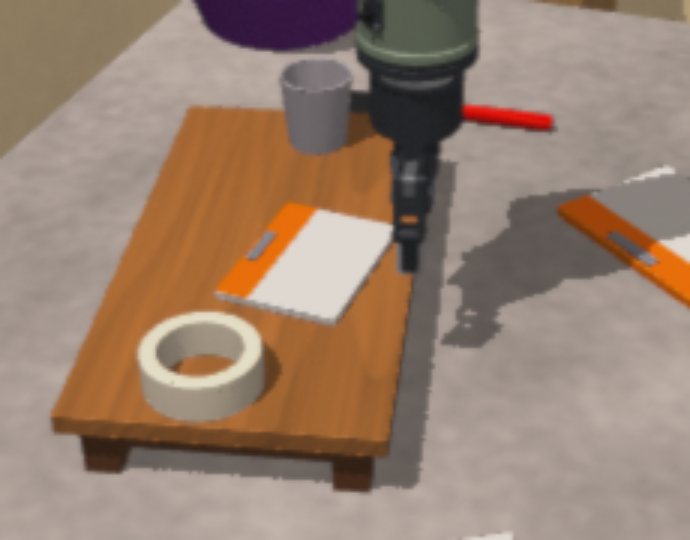

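View pics/wrist.png

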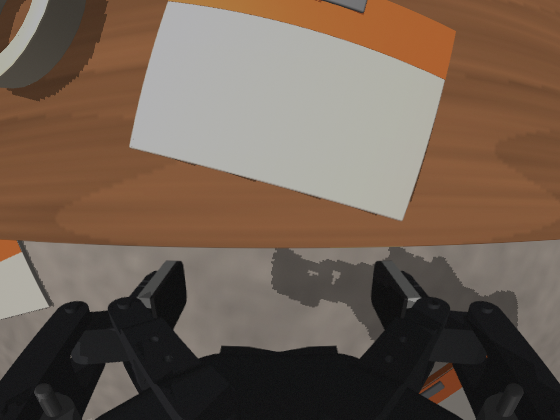

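The side view shows the gripper just behind the lid and clear of the ring and cup. The wrist view shows the two fingertips at about (172,280) and (388,280), with the lid's rear edge from (130,147) to (403,219). I'll get the fingertip geometry in the tool frame from the wrist depth.

```bash
cat >> h.py <<'E'
def wcloud(w,s=None):
    k=foc(w);v,u=np.indices(w["depth"].shape).astype(float);x=u-w["cx"];y=v-w["cy"];r=np.hypot(x,y)+1e-9;D=w["depth"]
    t=np.tan(r/k)*D; P=np.stack([t*x/r,t*y/r,D],-1); return P@w["hand_eye"][:3,:3].T+w["hand_eye"][:3,3]
E
python3 - <<'E'
from h import *
w=grab_frame("wrist");P=wcloud(w);print("tips",bot.tcp_to_tips)
for n,sl in (("L",(slice(255,330),slice(135,190))),("R",(slice(255,330),slice(368,430)))):
    Q=P[sl][(w["depth"][sl]>0)];Q=Q[(Q[:,2]<.03)&(Q[:,2]>-.03)]
    print(n,len(Q),"min",np.percentile(Q,1,axis=0).round(4),"max",np.percentile(Q,99,axis=0).round(4))
print("lid",P[150,250],P[60,250],"stand",P[200,200])
E
```

```text
tips 0.019
L 2047 min [-0.0109 -0.0538 -0.0295] max [ 0.011  -0.0403  0.0054]
R 2081 min [-0.0108  0.0441 -0.0297] max [0.0111 0.0578 0.0054]
lid [ 0.05463476 -0.01187212  0.03481138] [ 0.09885171 -0.01171192  0.03443186] stand [ 0.02778862 -0.04018882  0.04418059]
```

```bash
python3 -m crank '0.0854 0 0 0.01 0 0 0;0.0854 0 0 0.01 0 0 0;0.0854 0 0 0.008 0 0 0;0.0854 0 0 0.004 0 0 0;0.0854 0 0 0.002 0 0 0;0.0854 0 0 0 0 0 0;0.0854 0 0 0 0 0 0;0.0854 0.003 0 0 0 0 0'; python3 -m crank '0.0854 0.005 0 0 0 0 0;0.0854 0.005 0 0 0 0 0;0.0854 0.005 0 0 0 0 0;0.0854 0.005 0 0 0 0 0;0.0854 0.005 0 0 0 0 0;0.0854 0.005 0 0 0 0 0;0.0854 0.005 0 0 0 0 0;0.0854 0.005 0 0 0 0 0'; python3 -m crank '0.0854 0.006 0 0 0 0 0;0.0854 0.006 0 0 0 0 0;0.0854 0.006 0 0 0 0 0;0.0854 0.006 0 0 0 0 0;0.0854 0.006 0 0 0 0 0;0.0854 0.004 0 0 0 0 0;0.0854 0.002 0 0 0 0 0;0.0854 0 0 0 0 0 0'
python3 - <<'E'
from h import *
S=np.load("stand.npz");s=telemetry.observe();p=np.array(s["position"]);d=p[:2]-S["O"];print(p,s["tool_rot"],d@S["ex"],d@S["ey"])
w=grab_frame("wrist");save(w,"wrist2.png")
E
```

```text
clock: 2.92
position: [0.4202, -0.0575, 0.0786]
tool_rot: [3.141, -0.0, 0.25]
force: [0.5, -0.0, -0.2]
grip_width: 0.0849
finger_force: 0.0
clock: 3.58
position: [0.4595, -0.0473, 0.0783]
tool_rot: [-3.142, 0.0, 0.251]
force: [-0.3, 0.8, 0.8]
grip_width: 0.0852
finger_force: 0.4
clock: 4.25
position: [0.4943, -0.0383, 0.0783]
tool_rot: [-3.141, -0.0, 0.251]
force: [-0.9, 0.1, -0.2]
grip_width: 0.0853
finger_force: 0.0
[ 0.49433052 -0.0382545   0.07825862] [-3.14149761e+00 -3.16748553e-04  2.50875964e-01] -0.1801911802965374 0.040426580614410824
```

View pics/wrist2.png

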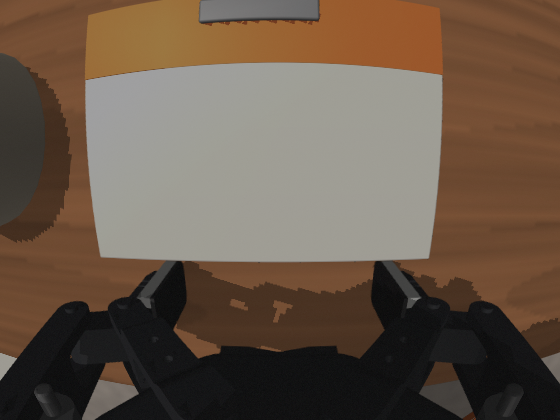

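The wrist view shows the lid now square to the fingers: rear edge level from (100,257) to (430,260), ring untouched at the left. I'll push on to about 9 mm short, then compare the white/orange line with the stand edge from close by.

```bash
python3 -m crank '0.0854 0.005 0 0 0 0 0;0.0854 0.006 0 0 0 0 0;0.0854 0.006 0 0 0 0 0;0.0854 0.006 0 0 0 0 0;0.0854 0.006 0 0 0 0 0;0.0854 0.006 0 0 0 0 0;0.0854 0.006 0 0 0 0 0;0.0854 0.006 0 0 0 0 0'; python3 -m crank '0.0854 0.006 0 0 0 0 0;0.0854 0.006 0 0 0 0 0;0.0854 0.006 0 0 0 0 0;0.0854 0.006 0 0 0 0 0;0.0854 0.005 0 0 0 0 0;0.0854 0.003 0 0 0 0 0;0.0854 0.001 0 0 0 0 0;0.0854 0 0 0 0 0 0'
python3 - <<'E'
from h import *
S=np.load("stand.npz");s=telemetry.observe();p=np.array(s["position"]);d=p[:2]-S["O"];print(p,s["tool_rot"],d@S["ex"],d@S["ey"])
w=grab_frame("wrist");save(w,"wrist3.png");np.savez("w3.npz",**w)
E
```

```text
clock: 4.97
position: [0.54, -0.0266, 0.0783]
tool_rot: [-3.142, 0.0, 0.251]
force: [-2.1, -0.2, 0.8]
grip_width: 0.0855
finger_force: 0.7
clock: 5.63
position: [0.5716, -0.0185, 0.0783]
tool_rot: [-3.142, -0.0, 0.251]
force: [0.3, -0.5, 0.7]
grip_width: 0.0854
finger_force: 0.0
[ 0.57159699 -0.01852936  0.07825386] [-3.14153307e+00 -1.64051988e-04  2.50777791e-01] -0.10044670407132535 0.040349774379621416
```

View pics/wrist3.png

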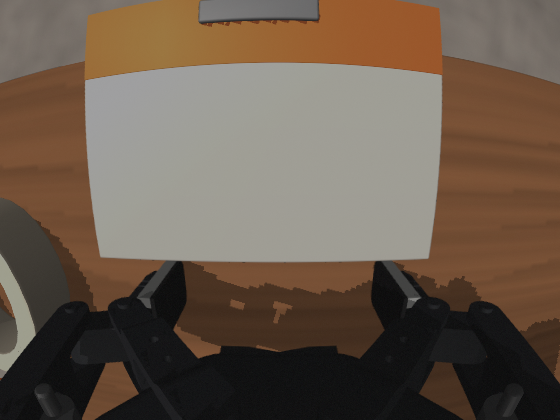

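The wrist view shows the stand's far edge beside the lid at about (60,65) and (470,60). The white/orange line runs from (86,79) to (441,74), still a little short. I'll measure both in the tool frame.

```bash
cat >> h.py <<'E'
def wcast(w,uv,zt):
    uv=np.array(uv,float);k=foc(w);d=uv-[w["cx"],w["cy"]];r=np.linalg.norm(d,axis=1);th=r/k
    ray=np.c_[d/r[:,None]*np.sin(th)[:,None],np.cos(th)]@w["hand_eye"][:3,:3].T;c=w["hand_eye"][:3,3]
    return c+ray*((zt-c[2])/ray[:,2])[:,None]
def col_edges(w,cols,lo,hi,fn):
    px=cv2.cvtColor(cv2.GaussianBlur(w["pixels"],(3,3),0),cv2.COLOR_RGB2HSV)[...,1].astype(float)
    out=[]
    for u in cols:
        g=abs(np.convolve(px[lo:hi,u],[1,1,-1,-1],"valid"));i=g.argmax()
        out.append((u,lo+i+1.5))
    return out
def gap(w,z):
    zs=z-.07; zl=z-.078
    L=wcast(w,col_edges(w,range(20,78,3),40,110,0),zs);R=wcast(w,col_edges(w,range(455,540,3),30,110,0),zs)
    B=wcast(w,col_edges(w,range(100,430,6),50,90,0),zl)
    A=wcast(w,col_edges(w,range(195,370,6),245,275,0),zl)
    E=np.r_[L,R]; pe=np.polyfit(E[:,1],E[:,0],1);pb=np.polyfit(B[:,1],B[:,0],1);pa=np.polyfit(A[:,1],A[:,0],1)
    for n,Q,p in(("edge",E,pe),("band",B,pb),("rear",A,pa)): print(n,p.round(4),"resid",np.median(abs(Q[:,0]-np.polyval(p,Q[:,1]))).round(4))
    for y in(-.075,.075): print("y",y,"band inner line past edge",(np.polyval(pb,y)-np.polyval(pe,y)).round(4))
E
python3 - <<'E'
from h import *
w=np.load("w3.npz");gap({k:w[k] for k in w},0.0783)
E
```

```text
edge [-0.0005  0.1013] resid 0.0001
band [0.0002 0.0906] resid 0.0001
rear [0.0003 0.0113] resid 0.0002
y -0.075 band inner line past edge -0.0107
y 0.075 band inner line past edge -0.0106
```

Both views agree (10.7 mm from the wrist, 9.5 mm from the top view), and the lid is parallel to the edge. I'll push another 10.3 mm.

```bash
python3 -m crank '0.0854 0.002 0 0 0 0 0;0.0854 0.003 0 0 0 0 0;0.0854 0.002 0 0 0 0 0;0.0854 0.0015 0 0 0 0 0;0.0854 0.001 0 0 0 0 0;0.0854 0.0008 0 0 0 0 0;0.0854 0 0 0 0 0 0;0.0854 0 0 0 0 0 0'
python3 - <<'E'
from h import *
S=np.load("stand.npz");s=telemetry.observe();p=np.array(s["position"]);d=p[:2]-S["O"];print(p,d@S["ex"])
w=grab_frame("wrist");gap(w,p[2])
E
```

```text
clock: 6.35
position: [0.5815, -0.0161, 0.0783]
tool_rot: [3.142, -0.0, 0.251]
force: [0.9, -0.1, 0.6]
grip_width: 0.0854
finger_force: 0.0
[ 0.58149342 -0.01607937  0.07832623] -0.09025186653327416
edge [-0.0001  0.0912] resid 0.0001
band [0.0004 0.0903] resid 0.0001
rear [0.0001 0.011 ] resid 0.0001
y -0.075 band inner line past edge -0.0009
y 0.075 band inner line past edge -0.0008
```

The white/orange line is within 1 mm of the edge, so the band sticks out about 29 mm, evenly. Now I'll back off, lift clear and check from above.

```bash
python3 -m crank '0.0854 -0.005 0 0 0 0 0;0.0854 -0.01 0 0 0 0 0;0.0854 -0.015 0 0 0 0 0;0.0854 -0.01 0 -0.01 0 0 0;0.0854 0 0 -0.03 0 0 0;0.0854 0 0 -0.03 0 0 0;0.0854 0 0 -0.03 0 0 0;0.0854 0 0 -0.01 0 0 0'; python3 -m crank '0.0854 -0.03 0.02 -0.01 0 0 0;0.0854 -0.02 0.035 0 0 0 0;0.0854 0 0.038 0 0 0 0;0.0854 0 0.038 0 0 0 0;0.0854 0 0.038 0 0 0 0;0.0854 0 0.038 0 0 0 0;0.0854 0 0.02 0 0 0 0;0.0854 0 0 0 0 0 0'
python3 - <<'E'
from h import *
f=grab_frame("top");np.savez("top2.npz",**f);cv2.imwrite("pics/top2.png",cv2.resize(f["pixels"][105:335,170:440,::-1],None,fx=2.6,fy=2.6,interpolation=cv2.INTER_CUBIC))
print(telemetry.observe()["position"])
E
```

```text
clock: 7.07
position: [0.5436, -0.0261, 0.1922]
tool_rot: [3.14, -0.004, 0.25]
force: [1.3, 0.2, 0.6]
grip_width: 0.0853
finger_force: 0.0
clock: 7.73
position: [0.5499, -0.2634, 0.1976]
tool_rot: [3.14, 0.001, 0.245]
force: [-0.7, 0.1, -0.8]
grip_width: 0.0852
finger_force: 0.0
[ 0.54980167 -0.26065428  0.19748741]
```

View pics/top2.png

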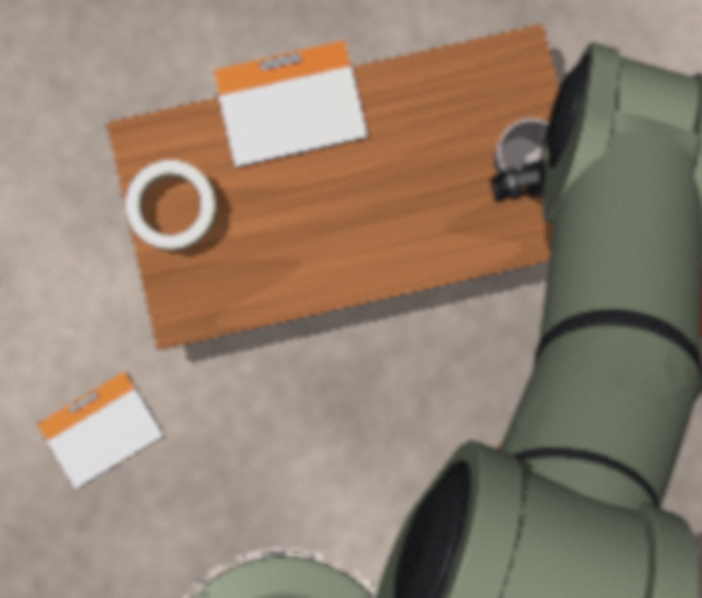

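The top view shows the lid flat, with the orange band beyond the far edge from crop (216,70) to (345,42). The ring and cup are in place and the gripper is clear. One numeric check, then hand in.

Run:
```python
from h import *
f=np.load("top2.npz");f={k:f[k] for k in f};S=np.load("stand.npz")
c=lambda x,y:(170+x/2.6,105+y/2.6)
ok=True
for n,a,b in(("outer",c(216,70),c(345,42)),("rear",c(237,165),c(367,137))):
    p,d,r=edge_line(f,a,b,.078,half=4)
    if d@S["ey"]<0:d=-d
    x=(p-S["O"])@S["ex"];y=(p-S["O"])@S["ey"];sl=(d@S["ex"])/(d@S["ey"])
    print(n,"x",x.round(4),"ends",(x-.075*sl).round(4),(x+.075*sl).round(4),"y",y.round(4))
    if n=="outer": ok=all(.024<x+s*.075*sl<.036 for s in(-1,1))
print(ok)
if ok: print(bot.job_done())
```

```text
outer x 0.0275 ends 0.028 0.0271 y 0.0433
rear x -0.0805 ends -0.0804 -0.0805 y 0.0436
True
the job is handed in; nothing more can be done
None
```

I pushed the lid square to the stand's far edge with its orange band sticking out evenly by about 28–29 mm (30 mm wanted), the white part flat on the stand and the arm clear, then handed the job in; no verdict was returned.

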